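# Hang the stone basket on the spring lift and hold it down in the drying well

### The job

Pick up the basket of cut stones with the red grip, keep it upright, and hang it by its handle on the brass hook of the drying station's spring lift. Then push it straight down against the spring, without forcing it, until the lift comes up firmly against its stop with the basket inside the well and clear of its wall, and finish while still holding it pressed there; leave the blue-gripped basket and everything else alone.

Things in the scene. Friction and masses are not known exactly. Their poses are not given: they have to be found in the camera images.
- basket_grip (a point): Centre of the red grip block (24 x 24 mm, sides along the point's x and y, 42 mm tall) on top of the loose basket; z up. It is 136 mm above the basket's underside; the block's top is 19 mm above it, its foot (on the handle bar's top) 22 mm below. Basket mass about 0.22 kg (0.18 to 0.29).
- basket_loop (a point): Middle of the underside of the basket's handle bar, which shall rest on the hook: 30 mm below basket_grip, 106 mm above the underside; same axes. The rigid handle is a flat loop of 8 mm round bar in the point's y-z plane, from the cup's rim up to a level bar along y; the opening below the bar is 58 mm wide, 56 mm tall.
- basket: The red-gripped basket as a whole: perforated steel cup 70 mm wide, 50 mm tall, with stones in it, handle loop and grip block above (155 mm in all). Origin at the centre of its underside, axes as basket_grip. The same after a half turn.
- hook_seat (a point): Point on top of the brass hook's prong, above the well's centre, where the bar shall rest; moves with the lift; unpressed 201 mm above the table. The 8 mm prong runs level along the point's x, from its tip on the -x side (facing roughly the robot) to the carriage 123 mm away at +x. The tip turns up: it ends 28 mm from the seat and 12 mm above it. Rods and top plate from x = +120 mm, 47 mm above the seat.
- lift (a joint): Travel of the spring lift (blue carriage with the hook), m: 0 = up, 0.050 = down on the hard stop. Slides straight down. Net spring force upward 6 N at the top, 11 N at the stop, so the hung basket alone does not lower it. Bear on the stop with 15 to 20 N in all; above 60 N is forcing it. It springs back when let go.
- station: Fixed drying station, red base 270 x 170 x 28 mm. Origin on the table under the well's centre, axes as hook_seat. The well is an open aluminium cup, 132 mm wide outside, 120 mm inside, rim 80 mm and floor 32 mm above the table. The hung basket's underside is 95 mm above the table with the lift up, 45 mm at the stop.
- well: The open aluminium well cup fixed on the station; origin at the centre of its underside, 28 mm above the table; axes as hook_seat. The pressed basket stands inside it without touching it.
- spare_grip (a point): Centre of the blue grip block of the other basket, of the same form and size: leave it where it is.

How it is judged:
By the outcome, as a careful person would: the job done as asked, in the order asked, and still so for the second after the job is handed in, while the arm keeps its last pose, push and grip.
It also fails if it takes over 45 s, if anything falls off the work surface, if the arm or the gripper's body presses on something with over 40 N, if the wrist force passes 120 N, or if a joint passes its speed limit or range.

### The arm

A 6-joint arm with a two-finger parallel gripper is mounted at the origin on the work surface. World frame = base frame: x ahead of the robot, y to its left, z up, the work surface at z = 0. Lengths are in m, angles in rad, forces in N, time in s.
With the tool pointing down it reaches from about 0.35 to 0.95 m from the base axis. Payload 17.4 kg.
Tool frame: the origin (TCP) lies at the very end of the fingers, on their centre line; the grasp point (between the pads) lies 19 mm behind it; z points along the fingers, y is the line along which they close (so a half turn about z gives the same grasp; the last joint's range is limited). The gripper opens to 93 mm and grips with 3 to 60 N. Pads are 15 mm wide; open, the fingers measure 128 mm over their backs; the gripper's body (75 mm by 188 mm) begins 65 mm behind the grasp point.
Start: joints at [1.244, 0.116, 1.442, -0, 1.584, -0.038], TCP at [0.192, 0.647, 0.219] pointing down, gripper open.
Joint ranges: [-2.83, 2.83], [-0.83, 2.19], [0.07, 2.5], [-1.14, 4.28], [0.01, 3], [-2.97, 2.97]. Speed limits (rad/s): [1.89, 1.89, 2.22, 3.14, 3.14, 3.14].

### API

Orientations are given as a 3x3 rotation matrix whose columns are the frame's x, y, z axes.
In Python, from plant import robot gives the robot as it stands.
- The arm moves only by the tool play_rows, never from a script. Its argument "rows" is one flat list of numbers, 7 for each row, row after row: the shift along the tool's x, y, z in mm, then the turn, a rotation vector about the tool's x, y, z in degrees, then the finger opening in mm, from 0 to 93. A call has 1 to 10 rows; each row is the pose to reach, as a shift and turn from the pose commanded when the call began, along the tool's axes at that moment; what a row does not reach only later rows make up. A row lasts 1/10 s, in which the tool goes at most 50 mm and 8.59 degrees, less where a joint would pass 70% of its speed; a pose out of reach is approached as far as the arm can. A call with a gripper value outside its range is refused whole. The fingers move at their own pace and stop on an object; "squeeze" is the grip in N (left out, the last holds). Time passes only in rows, so rows that repeat a pose let the fingers close. It gives the time, the measured TCP pose, the force, the opening and the grip force at its end, in the units of the state.
- robot.sense(): the state, without advancing time (a new reading comes with each control period).
- robot.capture(name): name is "scene" or "top" or "wrist"; returns a dict with "image" (384x512x3 uint8, blue, green, red), "depth" (384x512 float32, m along the optical axis (not along the pixel's ray), 0 where there is no reading), "K" (3x3 intrinsics, pixels), "k1" (the pictures are not rectified: a ray, as slopes to the right and down, at radius r is drawn at 1 + k1 r^2 times it, then the intrinsics apply), "rvec" (rotation vector, rad) and "tvec" (3), from world to camera coordinates, as OpenCV has them. Camera axes: x right, y down, z forward; pixel columns grow to the right and rows downward; lengths in m; the calibration is good to about 2 mm. A picture is of the moment at which its call begins.
- robot.finish_job(): hands the job in; it is judged then, once.
Trained networks look in a picture, given as the dict that the camera call returned (one of the last four; its "shot" number tells which), for a name from the list of things; names that differ only in an ending like _2 or _b are one class to them, and where a whole thing is asked for, a point or a joint stands for the part that bears it (a point fixed in the world has none). Each returns a list of dicts, best first, with "p" (0 to 1); they miss things now and then, are a little off and sometimes report something else, mostly with a low value. They report only what shows in the picture. A call takes as long as a camera call.
- robot.trace(query, picture): "region" (384x512 bool, what is visible of it) and "pixel" ([column, row] in pixels, amid what is visible of it).
- robot.tip_of(query, picture): "pixel" ([column, row] in pixels: a listed point, or the origin of a listed thing).
The state is a dict: "t": time; "joints": joint angles; "joint_vel": joint speeds; "tau": joint torques, N m; "eef_pos": TCP position; "tool_rot": TCP orientation; "wrist_force": force on the tool from outside, world axes, zero at the start; "moment": the same for the moment, N m; "grip_width": finger opening in m; "grasp_force": force on a finger pad.
Only numpy, scipy, OpenCV 4.12 (cv2) and the standard library are available. Lean on these libraries where they do the work, as an engineer would, in place of code of your own. Each camera call takes 0.05 s, during which the arm holds its last target. There are 200 camera calls.

## Working session

There is one attempt and no reset: what is moved stays moved. The work goes in short steps, Python scripts to look and compute and a tool call to move; the robot and the scene stay as the last step left them, time stands still between calls to the robot, and variables do not carry over. Pictures are saved under pics/ and viewed, at most 10 in all, crops included, and the job is handed in when it is done.

Besides the shell and the picture viewer there is one more tool, called after "Request:" by a JSON object that holds its "name" and its "arguments". play_rows: Moves the arm, as the interface text tells. Its arguments: {"type":"object","properties":{"rows":{"type":"array","items":{"type":"number"}},"squeeze":{"type":"number"}},"required":["rows"]}

```bash
ls; mkdir -p pics
cat > h.py <<'E'
import numpy as np, cv2
from plant import robot
def cam(d):
    R=cv2.Rodrigues(np.array(d["rvec"],float))[0]; return R,np.array(d["tvec"],float).ravel()
def ray(d,px):
    K=np.array(d["K"]);p=np.array([(px[0]-K[0,2])/K[0,0],(px[1]-K[1,2])/K[1,1]]);u=p.copy()
    for _ in range(20): u=p/(1+d["k1"]*(u@u))
    return np.array([u[0],u[1],1.])
def at_z(d,px,z):
    R,t=cam(d);c=-R.T@t;v=R.T@ray(d,px);return c+v*(z-c[2])/v[2]
def at_depth(d,px,dep):
    R,t=cam(d);return R.T@(ray(d,px)*dep-t)
def cloud(d,mask=None):
    K=np.array(d["K"]);dep=d["depth"];m=dep>0
    if mask is not None:m&=mask
    v,u=np.nonzero(m);p=np.stack([(u-K[0,2])/K[0,0],(v-K[1,2])/K[1,1]],1);q=p.copy()
    for _ in range(20): q=p/(1+d["k1"]*(q**2).sum(1,keepdims=True))
    R,t=cam(d);z=dep[v,u][:,None]
    return (np.hstack([q,np.ones_like(z)])*z-t)@R,u,v
def proj(d,P):
    R,t=cam(d);c=R@np.array(P)+t;s=c[:2]/c[2];s=s*(1+d["k1"]*(s@s));K=np.array(d["K"]);return K[0,0]*s[0]+K[0,2],K[1,1]*s[1]+K[1,2]
E
python3 - <<'E'
from h import *
ims=[]
for n in ["scene","top","wrist"]:
    d=robot.capture(n); cv2.imwrite(f"pics/{n}0.png",d["image"])
    for q,z in [("basket_grip",.136),("spare_grip",.136),("basket_loop",.106),("hook_seat",.201),("station",0),("well",.028)]:
        for r in robot.tip_of(q,d)[:2]:
            print(n,q,round(r["p"],2),np.round(r["pixel"]),at_z(d,r["pixel"],z).round(3))
a=cv2.imread("pics/scene0.png");b=cv2.imread("pics/top0.png")
cv2.imwrite("pics/a.png",cv2.resize(np.vstack([a,b]),(800,600)) if 0 else cv2.resize(np.hstack([a,b]),(800,300)))
E
```

```text
pics
scene basket_grip 0.56 [245. 165.] [ 0.455 -0.183  0.136]
scene basket_loop 0.59 [245. 172.] [ 0.447 -0.189  0.106]
scene hook_seat 0.88 [323. 207.] [0.539 0.096 0.201]
scene station 0.84 [312. 271.] [0.537 0.093 0.   ]
scene well 0.68 [314. 267.] [0.547 0.1   0.028]
top basket_grip 0.55 [321. 230.] [ 0.461 -0.191  0.136]
top spare_grip 0.84 [371. 171.] [ 0.577 -0.293  0.136]
top basket_loop 0.84 [314. 230.] [ 0.462 -0.182  0.106]
top hook_seat 0.82 [157. 182.] [0.539 0.109 0.201]
top station 0.81 [186. 198.] [0.538 0.096 0.   ]
top well 0.69 [182. 197.] [0.536 0.099 0.028]
top well 0.66 [319. 230.] [ 0.465 -0.205  0.028]
```

View pics/top0.png

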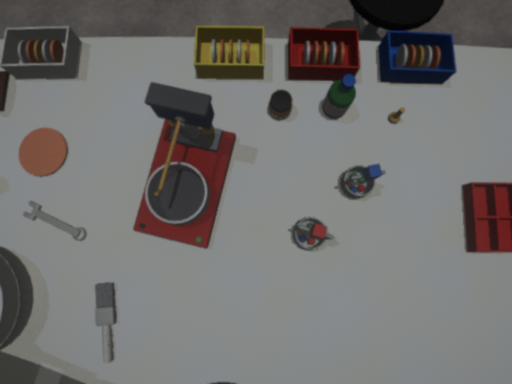

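View pics/scene0.png

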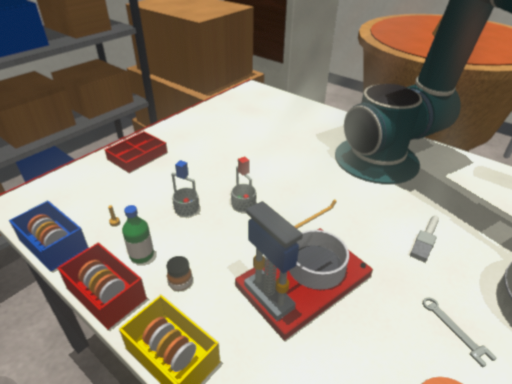

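Run:
```python
from h import *
s=robot.sense();print(np.round(s["tool_rot"],3),np.round(s["eef_pos"],3),s["t"])
d=robot.capture("top")
hsv=cv2.cvtColor(d["image"],cv2.COLOR_BGR2HSV)
red=((hsv[...,0]<8)|(hsv[...,0]>172))&(hsv[...,1]>150)&(hsv[...,2]>60)
box=np.zeros_like(red);box[110:255,125:245]=1
P,u,v=cloud(d,red&box)
k=(abs(P[:,2]-.028)<.015);Q=P[k]
print(k.sum(),np.median(Q[:,2]))
r=cv2.minAreaRect(Q[:,:2].astype(np.float32));print("base",r)
# hook/brass and well rim
A,u,v=cloud(d)
for q in ["hook_seat","well","lift"]:
    for t in robot.trace(q,d)[:1]:
        C,_,_=cloud(d,t["region"]);print(q,t["p"],len(C),C.min(0).round(3),C.max(0).round(3))
        if q=="hook_seat":
            H=C[(abs(C[:,2]-.2)<.012)];print(H.mean(0),len(H));m=H[:,:2]-H[:,:2].mean(0);print(np.linalg.svd(m)[2][0] if 0 else np.linalg.eigh(m.T@m)[1][:,1])
        if q=="well":
            W=C[abs(C[:,2]-.08)<.006];c=cv2.minEnclosingCircle(W[:,:2].astype(np.float32));print("rim",c)
m=robot.trace("basket_grip",d)
if m:
    C,_,_=cloud(d,m[0]["region"]);T=C[C[:,2]>.135];print(m[0]["p"],len(C),C.max(0),T.mean(0),len(T))
```

```text
[[-0.959  0.285 -0.   ]
 [ 0.285  0.959 -0.   ]
 [-0.    -0.    -1.   ]] [0.192 0.647 0.219] 1.05
3044 0.02782487905757576
base ((0.5723135471343994, 0.09370999038219452), (0.1619292050600052, 0.2596736550331116), 77.75838470458984)
hook_seat 0.81 1058 [ 0.514  0.017 -0.001] [0.75  0.187 0.239]
[0.61838861 0.08004813 0.20059957] 614
[-0.94180435  0.33616151]
well 0.59 3101 [0.473 0.037 0.025] [0.608 0.183 0.212]
rim ((0.539374589920044, 0.10223513096570969), 0.06581667810678482)
lift 0.81 1034 [ 0.514  0.017 -0.001] [0.746 0.184 0.242]
0.72 895 [ 0.49751377 -0.14903355  0.15745176] [ 0.45872325 -0.18335758  0.15284773] 189
```

Request:
{"name": "play_rows", "arguments": {"rows": [0,0,-50,0,0,0,93,0,0,-100,0,0,0,93,0,0,-150,0,0,0,93,0,0,-200,0,0,0,93,-28,-41,-200,0,0,0,93,-56,-82,-200,0,0,0,93,-84,-123,-200,0,0,0,93,-112,-164,-200,0,0,0,93,-140,-205,-200,0,0,0,93,-168,-246,-200,0,0,0,93]}}

```text
t: 2.3
eef_pos: [0.2832, 0.3615, 0.4187]
tool_rot: [[-0.959, 0.284, 0.0], [0.284, 0.959, 0.0], [-0.0, 0.0, -1.0]]
wrist_force: [1.4, 0.5, 1.4]
grip_width: 0.093
grasp_force: 0.0
```

Request:
{"name": "play_rows", "arguments": {"rows": [-28,-41,0,0,0,0,93,-56,-82,0,0,0,0,93,-84,-123,0,0,0,0,93,-112,-164,0,0,0,0,93,-140,-205,0,0,0,0,93,-168,-246,0,0,0,0,93,-196,-287,0,0,0,0,93,-224,-328,0,0,0,0,93,-252,-369,0,0,0,0,93,-280,-410,0,0,0,0,93]}}

```text
t: 3.3
eef_pos: [0.4348, -0.1117, 0.419]
tool_rot: [[-0.958, 0.285, 0.001], [0.285, 0.958, -0.0], [-0.001, 0.0, -1.0]]
wrist_force: [0.7, 0.9, 0.1]
grip_width: 0.0929
grasp_force: 0.0
```

Request:
{"name": "play_rows", "arguments": {"rows": [-22,-34,0,0,0,0,93,-45,-67,0,0,0,0,93,-45,-67,0,0,0,0,93,-45,-67,0,0,0,0,93]}}

```text
t: 3.7
eef_pos: [0.4589, -0.1869, 0.4183]
tool_rot: [[-0.958, 0.286, -0.001], [0.286, 0.958, 0.001], [0.001, 0.0, -1.0]]
wrist_force: [-0.0, 1.0, -0.1]
grip_width: 0.0932
grasp_force: 0.0
```

Run:
```python
from h import *
s=robot.sense();print(np.round(s["tool_rot"],3),np.round(s["eef_pos"],3),s["t"],s["wrist_force"])
d=robot.capture("wrist");cv2.imwrite("pics/w1.png",d["image"])
R,t=cam(d);print("cam",(-R.T@t).round(3))
for q,z in [("basket_grip",.136),("spare_grip",.136),("basket_loop",.106),("basket",0)]:
    for r in robot.tip_of(q,d)[:2]: print(q,round(r["p"],2),np.round(r["pixel"]),at_z(d,r["pixel"],z).round(4))
for m in robot.trace("basket_grip",d)[:1]:
    C,_,_=cloud(d,m["region"]);T=C[C[:,2]>.148];print(m["p"],T.mean(0),len(T),cv2.minAreaRect(T[:,:2].astype(np.float32)))
    B=C[(C[:,2]>.065)&(C[:,2]<.116)];print("bar",cv2.minAreaRect(B[:,:2].astype(np.float32)))
```

```text
[[-0.958  0.286 -0.001]
 [ 0.286  0.958  0.001]
 [ 0.001  0.    -1.   ]] [ 0.459 -0.187  0.418] 3.7 [-0.01281588  0.9913795  -0.11371795]
cam [ 0.39  -0.166  0.584]
basket_grip 0.73 [255. 159.] [ 0.4531 -0.1874  0.136 ]
spare_grip 0.55 [219. 245.] [ 0.5791 -0.291   0.136 ]
basket_loop 0.7 [258. 162.] [ 0.4631 -0.185   0.106 ]
basket_loop 0.67 [405. 153.] [0.5202 0.064  0.106 ]
basket 0.86 [259. 156.] [ 0.4673 -0.1847  0.    ]
0.87 [ 0.45966778 -0.18485261  0.15463183] 239 ((0.4600411355495453, -0.18497568368911743), (0.021791797131299973, 0.02377184107899666), 73.29500579833984)
bar ((0.4561287462711334, -0.18379734456539154), (0.07190623134374619, 0.01527855172753334), 71.85759735107422)
```

View pics/w1.png

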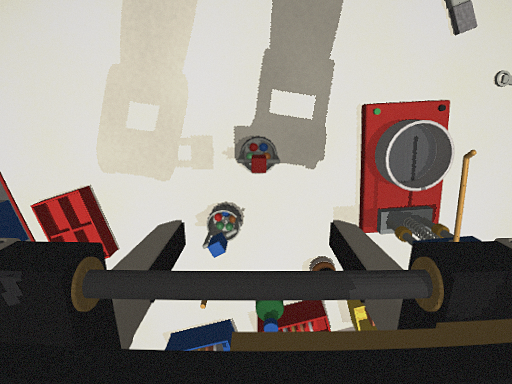

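Request:
{"name": "play_rows", "arguments": {"rows": [0,2,45,0,0,0,93,0,2,90,0,0,0,93,0,2,135,0,0,0,93,0,2,180,0,0,0,93,0,2,215,0,0,0,93,0,2,245,0,0,0,93,0,2,270,0,0,0,93,0,2,288,0,0,0,93,0,2,299,0,0,0,93,0,2,299,0,0,0,93]}}

```text
t: 5.0
eef_pos: [0.4591, -0.184, 0.1187]
tool_rot: [[-0.959, 0.284, -0.001], [0.284, 0.959, 0.001], [0.001, 0.0, -1.0]]
wrist_force: [-0.2, 0.2, -0.8]
grip_width: 0.0931
grasp_force: 0.0
```

Request:
{"name": "play_rows", "arguments": {"rows": [0,0,0,0,0,0,60,0,0,0,0,0,0,40,0,0,0,0,0,0,10,0,0,0,0,0,0,10,0,0,0,0,0,0,10,0,0,0,0,0,0,10,0,0,0,0,0,0,10,0,0,0,0,0,0,10], "squeeze": 40}}

```text
t: 5.8
eef_pos: [0.4595, -0.1845, 0.1197]
tool_rot: [[-0.959, 0.285, 0.0], [0.285, 0.959, 0.0], [-0.0, 0.0, -1.0]]
wrist_force: [1.3, 0.2, -0.5]
grip_width: 0.0334
grasp_force: 0.0
```

Request:
{"name": "play_rows", "arguments": {"rows": [0,0,0,0,0,0,10,0,0,0,0,0,0,10,0,0,0,0,0,0,10,0,0,0,0,0,0,10,0,0,0,0,0,0,10]}}

```text
t: 6.3
eef_pos: [0.4595, -0.1845, 0.1196]
tool_rot: [[-0.959, 0.285, 0.0], [0.285, 0.959, -0.0], [-0.0, -0.0, -1.0]]
wrist_force: [1.3, 0.4, 0.0]
grip_width: 0.0239
grasp_force: 39.9
```

Request:
{"name": "play_rows", "arguments": {"rows": [0,0,-5,0,0,0,10,0,0,-15,0,0,0,10,0,0,-30,0,0,0,10,0,0,-50,0,0,0,10,0,0,-70,0,0,0,10,0,0,-90,0,0,0,10,0,0,-110,0,0,0,10,0,0,-120,0,0,0,10,0,0,-125,0,0,0,10,0,0,-125,0,0,0,10]}}

```text
t: 7.3
eef_pos: [0.4596, -0.1845, 0.2451]
tool_rot: [[-0.959, 0.285, 0.001], [0.285, 0.959, -0.0], [-0.001, -0.0, -1.0]]
wrist_force: [-0.1, -0.5, -2.0]
grip_width: 0.0238
grasp_force: 39.9
```

Request:
{"name": "play_rows", "arguments": {"rows": [5,11,0,0,0,0,10,15,34,0,0,0,0,10,30,69,0,0,0,-1,10,46,106,0,0,0,-2,10,63,145,0,0,0,-3,10,80,184,0,0,0,-4,10,97,223,0,0,0,-4,10,111,256,0,0,0,-4,10,120,277,0,0,0,-4,10,124,287,0,0,0,-4,10]}}

```text
t: 8.3
eef_pos: [0.4214, 0.128, 0.2438]
tool_rot: [[-0.977, 0.215, -0.001], [0.215, 0.977, 0.0], [0.001, -0.0, -1.0]]
wrist_force: [0.8, 0.0, -2.5]
grip_width: 0.024
grasp_force: 39.9
```

Run:
```python
from h import *
s=robot.sense();print(np.round(s["tool_rot"],3),np.round(s["eef_pos"],4),s["t"],s["wrist_force"],s["grasp_force"])
for n in ["wrist","top"]:
    d=robot.capture(n);cv2.imwrite(f"pics/{n}2.png",d["image"])
    for q,z in [("hook_seat",.201),("basket_loop",s["eef_pos"][2]-.0135),("well",.028)]:
        for r in robot.tip_of(q,d)[:2]: print(n,q,round(r["p"],2),np.round(r["pixel"]),at_z(d,r["pixel"],z).round(4))
    hsv=cv2.cvtColor(d["image"],cv2.COLOR_BGR2HSV)
    br=(hsv[...,0]>8)&(hsv[...,0]<28)&(hsv[...,1]>110)
    C,u,v=cloud(d,br);k=(abs(C[:,2]-.201)<.014)&(np.hypot(C[:,0]-.54,C[:,1]-.1)<.13);H=C[k]
    print("brass",len(H))
    if len(H)>20:
        l=cv2.fitLine(H[:,:2].astype(np.float32),cv2.DIST_HUBER,0,.001,.001).ravel();a=(H[:,:2]-l[2:])@l[:2]
        print(l,np.degrees(np.arctan2(l[1],l[0])),"ends",l[2:]+l[:2]*a.min(),l[2:]+l[:2]*a.max(),np.percentile(H[:,2],[5,50,95]))
```

```text
[[-0.977  0.215 -0.001]
 [ 0.215  0.977  0.   ]
 [ 0.001 -0.    -1.   ]] [0.4214 0.128  0.2438] 8.3 [ 0.8077189   0.0350232  -2.47976871] 39.94245529174805
wrist hook_seat 0.6 [259. 339.] [0.5431 0.1033 0.201 ]
wrist basket_loop 0.75 [256. 229.] [0.4242 0.1267 0.2303]
brass 118
[ 0.9763961  -0.2159878   0.5211614   0.10690642] -12.473485 ends [0.51279541 0.10875705] [0.53525726 0.10378828] [0.19948853 0.21007754 0.21339486]
top hook_seat 0.89 [157. 181.] [0.5394 0.1099 0.201 ]
top hook_seat 0.44 [159. 250.] [0.4202 0.1002 0.201 ]
top basket_loop 0.51 [140. 248.] [0.4218 0.1254 0.2303]
top well 0.7 [183. 195.] [0.5395 0.0977 0.028 ]
top well 0.22 [159. 181.] [0.5724 0.1525 0.028 ]
brass 296
[ 0.97574645 -0.21890377  0.5716419   0.09473853] -12.644653 ends [0.51362218 0.10775496] [0.65249151 0.07660033] [0.19770551 0.20024619 0.20578881]
```

View pics/wrist2.png

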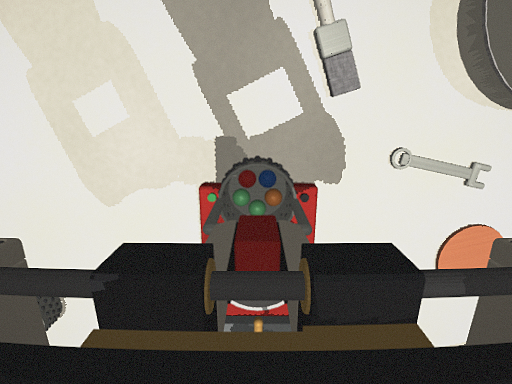

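Request:
{"name": "play_rows", "arguments": {"rows": [-8,0,0,0,0,0,10,-20,0,0,0,0,0,10,-34,0,0,0,0,0,10,-48,0,0,0,0,0,10,-62,0,0,0,0,0,10,-78,0,0,0,0,0,10,-94,0,0,0,0,0,10,-108,0,0,0,0,0,10,-118,0,0,0,0,0,10,-122,0,0,0,0,0,10]}}

```text
t: 9.7
eef_pos: [0.5424, 0.0991, 0.2442]
tool_rot: [[-0.976, 0.218, -0.001], [0.218, 0.976, -0.0], [0.001, -0.0, -1.0]]
wrist_force: [-0.5, 0.0, -2.2]
grip_width: 0.0238
grasp_force: 39.9
```

Run:
```python
from h import *
s=robot.sense();print(np.round(s["eef_pos"],4),s["wrist_force"],s["grasp_force"])
d=robot.capture("scene");cv2.imwrite("pics/s3.png",cv2.resize(d["image"][130:330,220:400],None,fx=3,fy=3,interpolation=2))
d=robot.capture("top");cv2.imwrite("pics/t3.png",cv2.resize(d["image"][110:260,110:260],None,fx=4,fy=4,interpolation=2))
```

```text
[0.5424 0.0991 0.2442] [-0.45529104  0.02244242 -2.20669262] 39.942607283592224
```

View pics/s3.png

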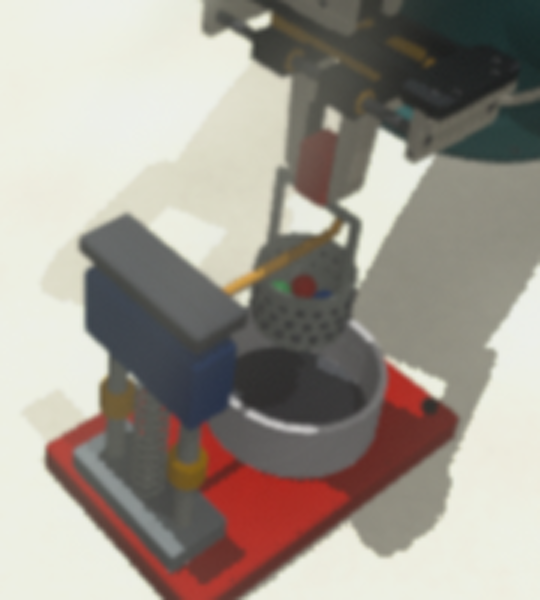

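Request:
{"name": "play_rows", "arguments": {"rows": [3,2,0,0,0,0,10,3,2,5,0,0,0,10,3,2,10,0,0,0,10,3,2,15,0,0,0,10,3,2,20,0,0,0,10,3,2,23,0,0,0,10,3,2,26,0,0,0,10,3,2,26,0,0,0,10]}}

```text
t: 10.6
eef_pos: [0.5389, 0.102, 0.2182]
tool_rot: [[-0.976, 0.217, -0.001], [0.217, 0.976, -0.0], [0.0, -0.0, -1.0]]
wrist_force: [-0.2, -0.5, -2.5]
grip_width: 0.0238
grasp_force: 39.9
```

Request:
{"name": "play_rows", "arguments": {"rows": [0,0,1,0,0,0,10,0,0,2,0,0,0,10,0,0,3,0,0,0,10,0,0,4,0,0,0,10,0,0,5,0,0,0,10,0,0,6,0,0,0,10,0,0,6,0,0,0,10]}}

```text
t: 11.3
eef_pos: [0.539, 0.102, 0.213]
tool_rot: [[-0.976, 0.217, 0.001], [0.217, 0.976, 0.0], [-0.001, 0.0, -1.0]]
wrist_force: [-1.2, -0.4, 4.3]
grip_width: 0.0239
grasp_force: 39.9
```

Run:
```python
from h import *
s=robot.sense();print(np.round(s["eef_pos"],4),s["wrist_force"],s["moment"],s["grasp_force"])
d=robot.capture("scene");cv2.imwrite("pics/s4.png",cv2.resize(d["image"][150:300,230:380],None,fx=4,fy=4,interpolation=2))
```

```text
[0.539 0.102 0.213] [-1.22025135 -0.44865053  4.25152041] [0.01075914 0.24809469 0.01176371] 39.94401812553406
```

View pics/s4.png

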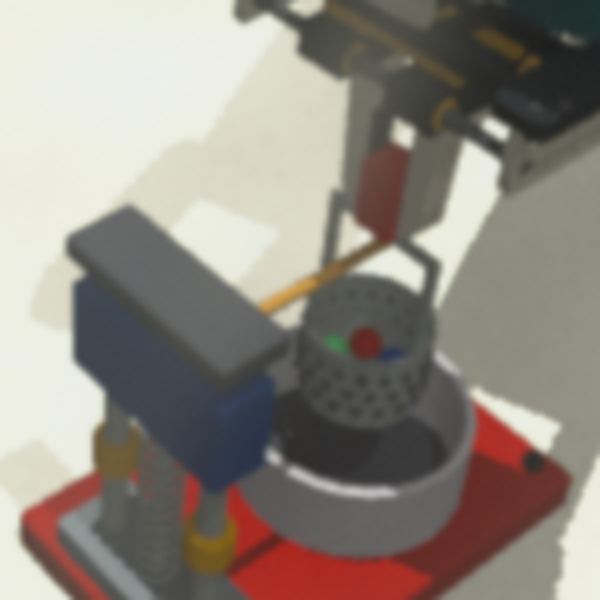

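Request:
{"name": "play_rows", "arguments": {"rows": [0,0,3,0,0,0,10,0,0,7,0,0,0,10,0,0,12,0,0,0,10,0,0,17,0,0,0,10,0,0,22,0,0,0,10,0,0,27,0,0,0,10,0,0,32,0,0,0,10,0,0,37,0,0,0,10,0,0,41,0,0,0,10,0,0,43,0,0,0,10]}}

```text
t: 12.35
eef_pos: [0.5391, 0.102, 0.1696]
tool_rot: [[-0.976, 0.217, 0.0], [0.217, 0.976, 0.0], [-0.0, 0.0, -1.0]]
wrist_force: [-2.3, 0.2, 8.9]
grip_width: 0.0238
grasp_force: 39.9
```

Request:
{"name": "play_rows", "arguments": {"rows": [0,0,1,0,0,0,10,0,0,2,0,0,0,10,0,0,2,0,0,0,10,0,0,2,0,0,0,10]}}

```text
t: 12.75
eef_pos: [0.5391, 0.1021, 0.1679]
tool_rot: [[-0.976, 0.217, 0.001], [0.217, 0.976, 0.0], [-0.001, 0.0, -1.0]]
wrist_force: [-2.7, -1.0, 8.0]
grip_width: 0.0233
grasp_force: 39.9
```

Request:
{"name": "play_rows", "arguments": {"rows": [0,0,1,0,0,0,10,0,0,2,0,0,0,10,0,0,2,0,0,0,10]}}

```text
t: 13.05
eef_pos: [0.5391, 0.1021, 0.1659]
tool_rot: [[-0.976, 0.217, 0.001], [0.217, 0.976, 0.0], [-0.001, 0.0, -1.0]]
wrist_force: [-1.9, -0.7, 9.3]
grip_width: 0.0242
grasp_force: 39.9
```

Request:
{"name": "play_rows", "arguments": {"rows": [0,0,1,0,0,0,10,0,0,1,0,0,0,10]}}

```text
t: 13.25
eef_pos: [0.5391, 0.1021, 0.1649]
tool_rot: [[-0.976, 0.217, 0.001], [0.217, 0.976, 0.0], [-0.001, 0.0, -1.0]]
wrist_force: [-2.0, -1.6, 8.6]
grip_width: 0.0237
grasp_force: 39.9
```

Request:
{"name": "play_rows", "arguments": {"rows": [0,0,0.5,0,0,0,10,0,0,0.5,0,0,0,10]}}

```text
t: 13.45
eef_pos: [0.5391, 0.1021, 0.1645]
tool_rot: [[-0.976, 0.217, 0.001], [0.217, 0.976, 0.0], [-0.001, 0.0, -1.0]]
wrist_force: [-2.1, -0.1, 9.2]
grip_width: 0.0238
grasp_force: 39.9
```

Request:
{"name": "play_rows", "arguments": {"rows": [0,0,0.5,0,0,0,10,0,0,0.5,0,0,0,10]}}

```text
t: 13.65
eef_pos: [0.5391, 0.1021, 0.164]
tool_rot: [[-0.976, 0.217, 0.001], [0.217, 0.976, 0.0], [-0.001, 0.0, -1.0]]
wrist_force: [-3.0, 0.1, 8.5]
grip_width: 0.0235
grasp_force: 39.9
```

Request:
{"name": "play_rows", "arguments": {"rows": [0,0,0.5,0,0,0,10,0,0,0.5,0,0,0,10]}}

```text
t: 13.85
eef_pos: [0.5392, 0.102, 0.1638]
tool_rot: [[-0.976, 0.217, 0.001], [0.217, 0.976, 0.0], [-0.001, 0.0, -1.0]]
wrist_force: [-2.5, 0.1, 10.6]
grip_width: 0.0242
grasp_force: 39.9
```

Request:
{"name": "play_rows", "arguments": {"rows": [0,0,0.3,0,0,0,10,0,0,0.3,0,0,0,10]}}

```text
t: 14.05
eef_pos: [0.5392, 0.1021, 0.1637]
tool_rot: [[-0.976, 0.217, 0.001], [0.217, 0.976, 0.0], [-0.001, 0.0, -1.0]]
wrist_force: [-3.9, -0.5, 13.0]
grip_width: 0.0239
grasp_force: 39.9
```

Request:
{"name": "play_rows", "arguments": {"rows": [0,0,0.3,0,0,0,10,0,0,0.3,0,0,0,10,0,0,0.3,0,0,0,10]}}

```text
t: 14.35
eef_pos: [0.5392, 0.1021, 0.1637]
tool_rot: [[-0.976, 0.217, 0.001], [0.217, 0.976, 0.0], [-0.001, 0.0, -1.0]]
wrist_force: [-4.1, -0.7, 14.4]
grip_width: 0.024
grasp_force: 39.9
```

Run:
```python
from h import *
F=[]
for i in range(6):
    d=robot.capture("scene" if i%2 else "top");s=robot.sense();F.append(s["wrist_force"])
    if i<2: cv2.imwrite(f"pics/f{i}.png",d["image"])
print(np.mean(F,0),np.std(F,0),s["eef_pos"],s["moment"])
a=cv2.imread("pics/f0.png")[130:260,110:260];b=cv2.imread("pics/f1.png")[170:320,230:380]
cv2.imwrite("pics/f.png",np.hstack([cv2.resize(a,(400,400)),cv2.resize(b,(400,400))]))
```

```text
[-4.78978639 -0.76028985 14.8059294 ] [0.20604825 0.35217058 0.5997187 ] [0.53920923 0.10206096 0.16364222] [-0.14411384  0.86341774  0.00302119]
```

View pics/f.png

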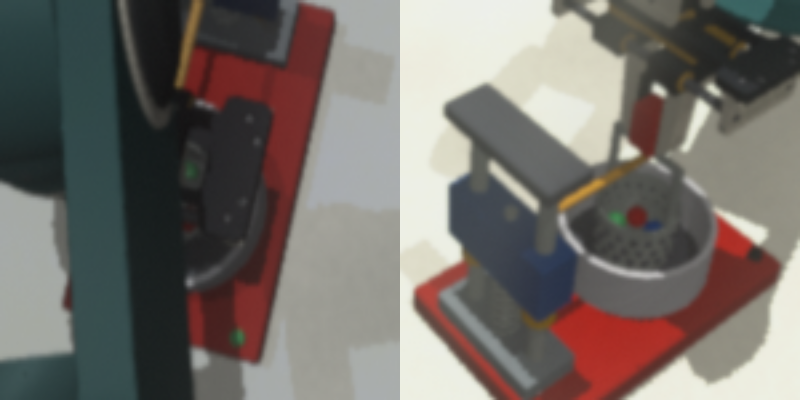

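The picture shows the basket inside the well, clear of the wall, hanging on the hook with the carriage down. The hand pushes with about 15 N, which makes about 17 N in all with the basket's weight.

```bash
python3 -c "
from plant import robot
print(robot.finish_job())"
```

```text
the job is handed in; nothing more can be done
None
```

The red-gripped basket hangs on the brass hook, pressed down to the lift's stop with about 17 N in all, inside the well and clear of its wall, still gripped; the job was handed in at about 15 s on the robot's clock, and no verdict was returned.

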